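# Unlatch the milk chest and hold its lid open

## Task

I want to restock the milk chest from the other side of the bench. Turn the T-handle on its lid anticlockwise to its stop, about a quarter turn, to unlatch it; then raise the lid towards you and hold it open at 60 degrees: it falls shut by itself, so do not drop it, and finish still holding it there with the fingers. Leave everything else on the bench where it stands.

Things in the scene. Friction and masses are not known exactly. Their poses are not given: they have to be found in the camera images.
- chest: Low stainless steel insulated milk chest fixed to the bench, 240 mm (x) by 340 mm (y), walls 20 mm thick, rim 130 mm high (153 mm with the closed lid). Origin: centre of its underside; z up; +x points to its front (away from the robot), -x to the hinge side (towards the robot), y along the hinge.
- lid_hinge (a point): Point on the lid's hinge axis, middle of its length: 115 mm to -x of the chest's origin and 130 mm up. It moves with the lid: its y lies along the hinge axis, its x points from the hinge to the lid's free edge, its z is normal to the lid (up when shut).
- lid (a joint): Lid angle: 0 shut; grows as the free (+x) edge rises and the lid swings towards the robot; 1.047 is 60 degrees; stops at 1.4. Lid: steel slab 340 mm wide, 22 mm thick, free edge 235 mm from the hinge, 0.45 to 0.8 kg, no stay: falls shut from any angle. At the T-handle it takes about 5 N to start and 2 N at 60 degrees.
- t_bar (a point): Middle of the T-handle's grip bar: black round bar 16 mm thick, 100 mm long, on a 13 mm post, its axis 42 mm above the lid's top; in lid_hinge's axes it lies at x 185, z 65 mm. Its x runs along the bar, its z up the post. Being round, the bar can turn in fingers closed across it when it lies parallel to the hinge.
- latch (a joint): Turn of the T-handle, anticlockwise from above. 0: bar square to the hinge, a tongue under the lid caught beneath a keeper on the chest's front wall (the lid lifts only 2 mm). Clear of it from about 1.2; stops at 1.571, bar parallel to the hinge. Starts between 0 and 0.25. Takes 0.06 N m; stays where left.
- cup: White ceramic cup, 80 mm wide, 65 mm high, origin under its centre; bystander on the tray.
- tamper: Blue plastic coffee tamper standing on its 58 mm foot, 85 mm high, origin under its centre; bystander on the tray.
- tray: Wooden tray 240 by 170 by 22 mm, origin under its centre; stands on the +y side of the chest.
- portafilter: Steel portafilter with a black handle lying on the bench, head 70 mm wide, 36 mm high, handle along its -x to 190 mm; origin under the head; -y side of the chest.
- pitcher: Steel milk pitcher, 86 mm wide, 100 mm high, handle on its +y; origin under its centre; -y side of the chest.
- canister: Glass canister with a wooden lid, 94 mm wide, 147 mm high, origin under its centre; in front (+x) of the chest.
- spoon: Steel spoon with a wooden handle, lying on the bench in front (+x) of the chest; origin under its middle.
Mind the look-alikes: they are no part of the job. What is shaped like the canister but yellow is not meant.

How it is judged:
By the outcome, as a careful person would: the job done as asked, in the order asked, and still so for the second after the job is handed in, while the arm keeps its last pose, push and grip.
It also fails if it takes over 42 s, if anything falls off the work surface, if the arm or the gripper's body presses on something with over 40 N, if the wrist force passes 120 N, or if a joint passes its speed limit or range.

## Robot

A 7-joint arm with a two-finger parallel gripper is mounted at the origin on the work surface. World frame = base frame: x ahead of the robot, y to its left, z up, the work surface at z = 0. Lengths are in m, angles in rad, forces in N, time in s.
With the tool pointing down it reaches from about 0.4 to 0.875 m from the base axis. Payload 19.3 kg.
Tool frame: the origin (TCP) lies at the very end of the fingers, on their centre line; the grasp point (between the pads) lies 19 mm behind it; z points along the fingers, y is the line along which they close (so a half turn about z gives the same grasp; the last joint's range is limited). The gripper opens to 85 mm and grips with 20 to 120 N. Pads are 22 mm wide; open, the fingers measure 114 mm over their backs; the gripper's body (76 mm by 85 mm) begins 54 mm behind the grasp point. The pads swing forward as they close: fully open they stand 13 mm farther back than shut.
Start: joints at [-1.284, 0.521, -0.036, 1.599, 0.021, 1.021, -0.113], TCP at [0.218, 0.586, 0.231] pointing down, gripper open.
Joint ranges: [-2.91, 2.91], [-0.3, 2.13], [-1.5, 1.42], [0.17, 2.43], [-1.26, 4.41], [0.16, 1.93], [-2.52, 2.52]. Speed limits (rad/s): [1.89, 1.89, 2.39, 2.39, 3.01, 3.01, 3.01].

## Interface

Orientations are given as [roll, pitch, yaw] about the fixed x, y, z axes, in that order (R = Rz(yaw) Ry(pitch) Rx(roll)).
In Python, from workcell import monitor, optics, workorder gives the robot as it stands.
- The arm moves only by the tool apply_moves, never from a script. Its arguments are lists of equal length, an entry for each row: "linear": the shift along the tool's x, y, z each as a share of 0.1 m, from -1 to 1, a list of three; "delta_rot": the turn, a rotation vector about the tool's x, y, z each as a share of 120 degrees, from -1 to 1, a list of three. A call has exactly 5 rows; each row is the pose to reach, as a shift and turn from the pose commanded when the call began, along the tool's axes at that moment; what a row does not reach only later rows make up. A row lasts 1/12 s, in which the tool goes at most 41.7 mm and 7.16 degrees, less where a joint would pass 70% of its speed; a pose out of reach is approached as far as the arm can. A call with a number of a shift or a turn outside -1 to 1 is refused whole. A call with a gripper value outside its range is refused whole. "gripper" is the opening, from -1 (shut) to 1 (fully open), set as the call begins (left out, the last holds). The fingers move at their own pace and stop on an object; "force" is the grip in N (left out, the last holds). Time passes only in rows, so rows that repeat a pose let the fingers close, or fill a call up. It gives the time, the measured TCP pose, the force, the opening and the grip force at its end, in the units of the state.
- monitor.observe(): the state, without advancing time (a new reading comes with each control period).
- optics.grab_frame(name): name is "scene" or "top" or "wrist"; returns (picture, depth): 480x640x3 uint8, red, green, blue; 480x640 float32, m along the optical axis (not along the pixel's ray), 0 where there is no reading.
- optics.camera_info(name): a dict with "fx", "fy", "cx", "cy" (pixels), "rvec" (rotation vector, rad) and "tvec" (3), from world to camera coordinates, as OpenCV has them; the wrist camera has in their place "T_tool_cam" (4x4, takes a point from camera to tool coordinates, whose origin is the TCP and whose axes are the flange's). Camera axes: x right, y down, z forward; pixel columns grow to the right and rows downward; lengths in m; the calibration is good to about 2 mm. A picture is of the moment at which its call begins: read the wrist's pose just before it. camera_info takes no time and is no camera call.
- workorder.job_done(): hands the job in; it is judged then, once.
The state is a dict: "clock": time; "qpos": joint angles; "qd": joint speeds; "joint_efforts": joint torques, N m; "position": TCP position; "tool_rot": TCP orientation; "force": force on the tool from outside, world axes, zero at the start; "moment": the same for the moment, N m; "grip_width": finger opening in m; "finger_force": force on a finger pad.
Only numpy, scipy, OpenCV 4.12 (cv2) and the standard library are available. Lean on these libraries where they do the work, as an engineer would, in place of code of your own. Each camera call takes 0.05 s, during which the arm holds its last target. There are 200 camera calls.

## Working session

There is one attempt and no reset: what is moved stays moved. The work goes in short steps, Python scripts to look and compute and a tool call to move; the robot and the scene stay as the last step left them, time stands still between calls to the robot, and variables do not carry over. Pictures are saved under pics/ and viewed, at most 10 in all, crops included, and the job is handed in when it is done.

Besides the shell and the picture viewer there is one more tool, called after "Emit:" by a JSON object that holds its "api" and its "payload". apply_moves: Moves the arm, as the interface text tells. Its arguments: {"type":"object","properties":{"linear":{"type":"array"},"delta_rot":{"type":"array"},"gripper":{"type":"number"},"force":{"type":"number"}},"required":["linear","delta_rot"]}

```bash
mkdir -p pics; ls; cat > h.py <<'E'
import numpy as np,cv2
from scipy.spatial.transform import Rotation as R
from workcell import monitor,optics,workorder
def cam(n):
    c=optics.camera_info(n)
    K=np.array([[c['fx'],0,c['cx']],[0,c['fy'],c['cy']],[0,0,1]])
    if n=='wrist':
        s=monitor.observe();T=np.eye(4);T[:3,:3]=R.from_euler('xyz',s['tool_rot']).as_matrix();T[:3,3]=s['position']
        return K,T@np.array(c['T_tool_cam'])
    M=np.eye(4);M[:3,:3]=cv2.Rodrigues(np.array(c['rvec'],float))[0];M[:3,3]=np.ravel(c['tvec'])
    return K,np.linalg.inv(M)
def cloud(n):
    K,T=cam(n);p,d=optics.grab_frame(n)
    v,u=np.mgrid[:480,:640]
    P=np.stack([(u-K[0,2])/K[0,0]*d,(v-K[1,2])/K[1,1]*d,d],-1)@T[:3,:3].T+T[:3,3]
    P[d==0]=np.nan
    return p,d,P,K,T
def save(f,p): cv2.imwrite('pics/'+f,cv2.cvtColor(p,cv2.COLOR_RGB2BGR))
E
python3 - <<'E'
from h import *
print(monitor.observe())
for n in('scene','top'):
    p,d,P,K,T=cloud(n);save(n+'.png',p);np.savez(n+'.npz',p=p,P=P,K=K,T=T);print(n,T.round(3),K[0,0])
E
```

```text
pics
{'clock': 0.0, 'qpos': array([-1.28418514,  0.52203737, -0.03630731,  1.60002358,  0.02120477,
        1.02112504, -0.11280893]), 'qd': array([ 9.58555553e-06, -1.72706302e-03,  2.91609091e-03,  1.18466352e-03,
        1.70426646e-03, -1.06368580e-03,  7.01602507e-04]), 'joint_efforts': array([-2.96123471e-03, -9.27084374e+01,  1.97891928e+00, -3.69932234e+01,
        1.77733734e-02,  8.18732340e-03, -3.66649840e-05]), 'position': array([0.21822864, 0.58528003, 0.23070584]), 'tool_rot': array([-3.14038872e+00,  1.02087708e-04,  2.78474798e+00]), 'force': array([-0.36953232, -0.43547148, -0.07170197]), 'moment': array([-0.03036464, -0.02341109,  0.05179955]), 'finger_force': 0.0, 'grip_width': 0.08542951747213172}
scene [[-0.887  0.259 -0.383  1.033]
 [ 0.463  0.493 -0.737  0.953]
 [-0.002 -0.831 -0.557  0.816]
 [ 0.     0.     0.     1.   ]] 472.50881537768186
top [[ 0.006 -0.999  0.046  0.448]
 [-1.    -0.005  0.014  0.025]
 [-0.013 -0.046 -0.999  1.807]
 [ 0.     0.     0.     1.   ]] 559.8905533965948
```

View pics/scene.png

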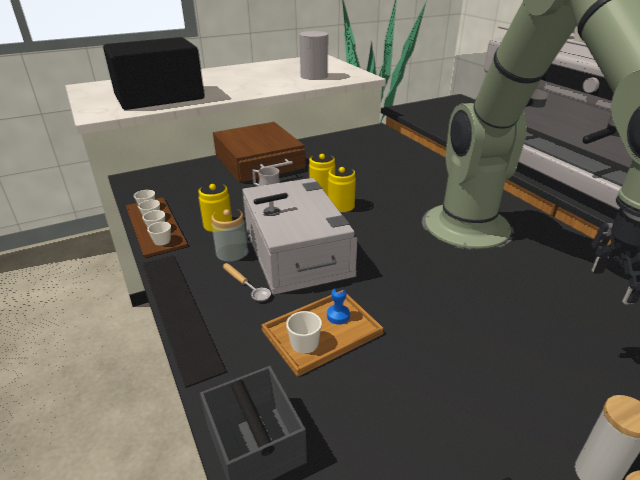

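View pics/top.png

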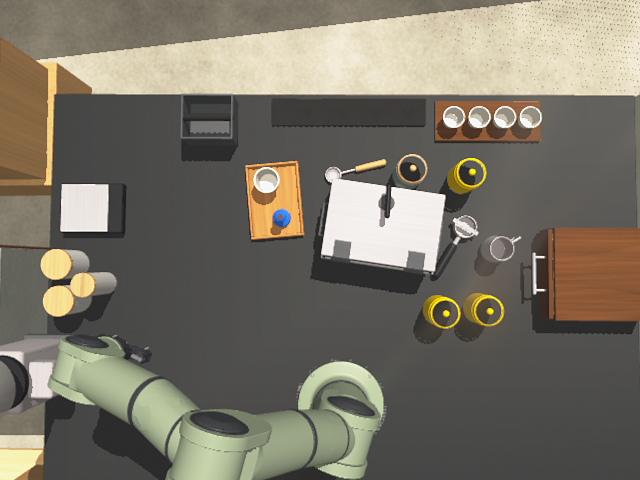

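The scene view shows the only chest, with its T-handle at about (270,200). In the top view the bar runs from about (389,184) to (387,217), with the hinge side down the picture, towards the robot. I'll measure it from both views next.

```bash
python3 - <<'E'
from h import *
for n,(u0,u1,v0,v1) in dict(top=(310,470,150,290),scene=(225,380,150,300)).items():
    z=np.load(n+'.npz');P=z['P'][v0:v1,u0:u1].reshape(-1,3);p=z['p']
    lid=P[(P[:,2]>.143)&(P[:,2]<.165)&(P[:,0]>.3)]
    print(n,'lid z',np.median(lid[:,2]),len(lid),cv2.minAreaRect(lid[:,:2].astype('f4')*1000))
    C=p[v0:v1,u0:u1].reshape(-1,3)
    c=np.median(lid[:,:2],0)
    b=P[(P[:,2]>.18)&(P[:,2]<.225)&(np.hypot(*(P[:,:2]-c).T)<.16)&(C.max(1)<90)]
    print('bar',len(b),b.mean(0),b.min(0),b.max(0),cv2.minAreaRect(b[:,:2].astype('f4')*1000))
    if n=='top':
        A=cv2.resize(p[150:290,310:470],None,fx=4,fy=4,interpolation=2)
    else: B=cv2.resize(p[170:240,230:310],None,fx=5,fy=5,interpolation=2)
save('topc.png',A);save('scenec.png',B)
E
```

```text
top lid z 0.15366473775280176 8710 ((595.1626586914062, -155.9571533203125), (401.9465637207031, 316.4464111328125), 81.86173248291016)
bar 155 [ 0.62681756 -0.1297952   0.20229039] [ 0.58045424 -0.13793546  0.1936807 ] [ 0.67585511 -0.12218907  0.21083452] ((628.1015625, -130.11618041992188), (14.942936897277832, 95.43753814697266), 88.99574279785156)
scene lid z 0.15248140333915572 4953 ((536.0258178710938, -218.26092529296875), (594.0259399414062, 355.67144775390625), 64.45570373535156)
bar 179 [ 0.6295717  -0.12396134  0.19762357] [ 0.58126701 -0.13367688  0.18761392] [ 0.67596716 -0.11512411  0.20408449] ((628.8464965820312, -124.96595764160156), (15.070940017700195, 94.44938659667969), 85.97976684570312)
```

View pics/topc.png

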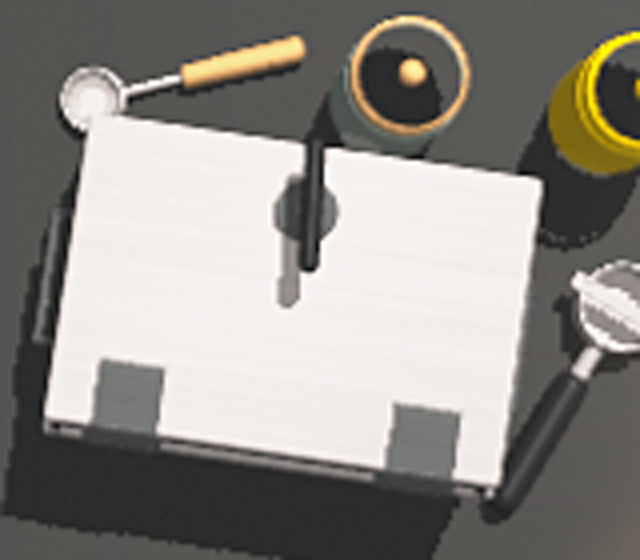

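View pics/scenec.png

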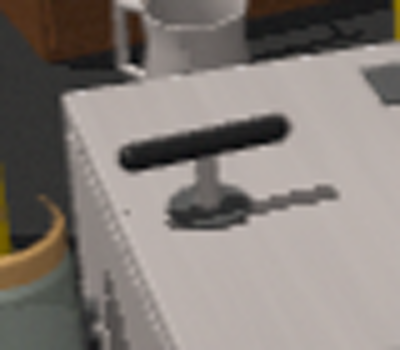

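The crops show the lid corners in the top crop at (90,115), (542,180), (497,490) and (45,430), and the bar running from (315,145) to (310,265), held by a round base on its post. The bar is roughly square to the hinge, so the latch is near its start. There is only one T-handle, and it fits the description.

```bash
cat >> h.py <<'E'
def ray(K,T,u,v,z):
    d=T[:3,:3]@np.array([(u-K[0,2])/K[0,0],(v-K[1,2])/K[1,1],1]);return T[:3,3]+d*(z-T[2,3])/d[2]
def cmd(p,rpy=None,Rt=None,p0=None,R0=None):
    s=monitor.observe()
    p0=np.array(s['position']) if p0 is None else p0
    R0=R.from_euler('xyz',s['tool_rot']) if R0 is None else R0
    Rt=R.from_euler('xyz',rpy) if Rt is None else Rt
    return (R0.inv().apply(np.array(p)-p0)/.1).round(3),((R0.inv()*Rt).as_rotvec()/np.radians(120)).round(3)
E
python3 - <<'E'
from h import *
z=np.load('top.npz');K,T=z['K'],z['T']
c=[ray(K,T,310+u/4,150+v/4,.153)[:2] for u,v in [(90,115),(542,180),(497,490),(45,430)]]
c=np.array(c);print(c.round(4),[np.linalg.norm(c[i]-c[i-1]).round(4) for i in range(4)])
yd=(c[0]-c[1])+(c[3]-c[2]);xd=(c[0]-c[3])+(c[1]-c[2])
print('yaw',np.arctan2(-yd[0],yd[1]),np.arctan2(xd[1],xd[0]),'centre',c.mean(0))
for e in [(315,145),(310,265)]: print('bar end',ray(K,T,310+e[0]/4,150+e[1]/4,.198))
z=np.load('scene.npz');K,T=z['K'],z['T']
for e in [(127,157),(280,126)]: print('scene end',ray(K,T,230+e[0]/5,170+e[1]/5,.195))
print(cmd([.6,-.128,.29],[np.pi,0,0]))
E
```

```text
[[ 0.6978  0.0286]
 [ 0.6506 -0.3061]
 [ 0.4215 -0.2721]
 [ 0.4638  0.0606]] [np.float64(0.2362), np.float64(0.338), np.float64(0.2316), np.float64(0.3354)]
yaw -0.1332386810434262 -0.14159138329320375 centre [ 0.55840688 -0.12225705]
bar end [ 0.66981371 -0.13390959  0.198     ]
bar end [ 0.58300603 -0.13035062  0.198     ]
scene end [ 0.67124249 -0.13075346  0.195     ]
scene end [ 0.58318659 -0.12454233  0.195     ]
(array([-6.069, -5.351, -0.586]), array([-0.00e+00,  1.00e-03,  1.33e+00]))
```

Emit:
{"api": "apply_moves", "payload": {"linear": [[-0.2, -0.18, -0.02], [-0.4, -0.35, -0.04], [-0.6, -0.53, -0.06], [-0.8, -0.7, -0.08], [-1, -0.88, -0.1]], "delta_rot": [[0, 0, 0], [0, 0, 0], [0, 0, 0], [0, 0, 0], [0, 0, 0]], "gripper": 1, "force": 60}}

```text
clock: 0.52
position: [0.2817, 0.467, 0.2411]
tool_rot: [-3.141, -0.0, 2.785]
force: [1.2, 0.4, -0.4]
grip_width: 0.0853
finger_force: 0.0
```

Moves as expected; I'll continue the free travel above everything on the bench.

Emit:
{"api": "apply_moves", "payload": {"linear": [[-0.2, -0.18, -0.02], [-0.4, -0.35, -0.04], [-0.6, -0.53, -0.06], [-0.8, -0.7, -0.08], [-1, -0.88, -0.1]], "delta_rot": [[0, 0, 0], [0, 0, 0], [0, 0, 0], [0, 0, 0], [0, 0, 0]]}}

```text
clock: 0.93
position: [0.3446, 0.3496, 0.2513]
tool_rot: [-3.141, -0.0, 2.785]
force: [1.1, 0.6, 0.8]
grip_width: 0.0851
finger_force: 0.0
```

Emit:
{"api": "apply_moves", "payload": {"linear": [[-0.2, -0.18, -0.02], [-0.4, -0.35, -0.04], [-0.6, -0.53, -0.06], [-0.8, -0.7, -0.08], [-1, -0.88, -0.1]], "delta_rot": [[0, 0, 0], [0, 0, 0], [0, 0, 0], [0, 0, 0], [0, 0, 0]]}}

```text
clock: 1.35
position: [0.4075, 0.2322, 0.2613]
tool_rot: [-3.141, -0.0, 2.785]
force: [1.2, 0.2, 0.4]
grip_width: 0.0855
finger_force: 0.0
```

Emit:
{"api": "apply_moves", "payload": {"linear": [[-0.2, -0.18, -0.02], [-0.4, -0.35, -0.04], [-0.6, -0.53, -0.06], [-0.8, -0.7, -0.08], [-1, -0.88, -0.1]], "delta_rot": [[0, 0, 0], [0, 0, 0], [0, 0, 0], [0, 0, 0], [0, 0, 0]]}}

```text
clock: 1.77
position: [0.4705, 0.1149, 0.2713]
tool_rot: [-3.141, -0.0, 2.785]
force: [0.6, 0.5, 0.3]
grip_width: 0.0855
finger_force: 0.0
```

Emit:
{"api": "apply_moves", "payload": {"linear": [[-0.2, -0.18, -0.02], [-0.4, -0.35, -0.04], [-0.6, -0.53, -0.06], [-0.8, -0.7, -0.08], [-1, -0.88, -0.1]], "delta_rot": [[0, 0, 0], [0, 0, 0], [0, 0, 0], [0, 0, 0], [0, 0, 0]]}}

```text
clock: 2.18
position: [0.5335, -0.0025, 0.2813]
tool_rot: [-3.141, -0.0, 2.785]
force: [-0.7, -0.1, -0.2]
grip_width: 0.0855
finger_force: 0.0
```

Emit:
{"api": "apply_moves", "payload": {"linear": [[-0.2, -0.18, -0.02], [-0.4, -0.35, -0.04], [-0.6, -0.53, -0.06], [-0.8, -0.7, -0.08], [-1, -0.88, -0.1]], "delta_rot": [[0, 0, 0], [0, 0, 0], [0, 0, 0], [0, 0, 0], [0, 0, 0]]}}

```text
clock: 2.6
position: [0.5965, -0.1197, 0.2911]
tool_rot: [-3.142, -0.001, 2.785]
force: [0.4, 0.6, 0.3]
grip_width: 0.0854
finger_force: 0.0
```

Emit:
{"api": "apply_moves", "payload": {"linear": [[0, 0, 0], [0, 0, 0], [0, 0, 0], [0, 0, 0], [0, 0, 0]], "delta_rot": [[0, 0, 0.05], [0, 0, 0.1], [0, 0, 0.16], [0, 0, 0.21], [0, 0, 0.26]]}}

```text
clock: 3.02
position: [0.5959, -0.1187, 0.291]
tool_rot: [-3.141, -0.0, 2.235]
force: [-0.4, -0.8, 0.3]
grip_width: 0.0852
finger_force: 0.0
```

Emit:
{"api": "apply_moves", "payload": {"linear": [[0, 0, 0], [0, 0, 0], [0, 0, 0], [0, 0, 0], [0, 0, 0]], "delta_rot": [[0, 0, 0.05], [0, 0, 0.1], [0, 0, 0.16], [0, 0, 0.21], [0, 0, 0.26]]}}

```text
clock: 3.43
position: [0.5959, -0.1186, 0.291]
tool_rot: [-3.141, -0.0, 1.69]
force: [-0.2, 0.5, 0.2]
grip_width: 0.085
finger_force: 0.0
```

```bash
python3 -c "
from h import *
s=monitor.observe();print(s['clock'],s['qpos'].round(3),s['position'],s['tool_rot'])"
```

```text
3.4333 [-0.256  0.485  0.527  1.596 -0.262  1.132  0.453] [ 0.59593154 -0.1185951   0.29102504] [-3.14101008e+00 -8.58712737e-05  1.69041760e+00]
```

Emit:
{"api": "apply_moves", "payload": {"linear": [[0, 0, 0], [0, 0, 0], [0, 0, 0], [0, 0, 0], [0, 0, 0]], "delta_rot": [[0, 0, 0.055], [0, 0, 0.11], [0, 0, 0.165], [0, 0, 0.22], [0, 0, 0.277]]}}

```text
clock: 3.85
position: [0.5959, -0.1186, 0.2911]
tool_rot: [-3.141, 0.0, 1.11]
force: [0.8, -0.3, -0.8]
grip_width: 0.0854
finger_force: 0.0
```

Emit:
{"api": "apply_moves", "payload": {"linear": [[0, 0, 0], [0, 0, 0], [0, 0, 0], [0, 0, 0], [0, 0, 0]], "delta_rot": [[0, 0, 0.055], [0, 0, 0.11], [0, 0, 0.165], [0, 0, 0.22], [0, 0, 0.277]]}}

```text
clock: 4.27
position: [0.596, -0.1186, 0.2911]
tool_rot: [-3.141, 0.0, 0.53]
force: [0.2, 0.3, -0.5]
grip_width: 0.0853
finger_force: 0.0
```

Emit:
{"api": "apply_moves", "payload": {"linear": [[0, 0, 0], [0, 0, 0], [0, 0, 0], [0, 0, 0], [0, 0, 0]], "delta_rot": [[0, 0, 0.055], [0, 0, 0.11], [0, 0, 0.165], [0, 0, 0.22], [0, 0, 0.277]]}}

```text
clock: 4.68
position: [0.596, -0.1186, 0.2911]
tool_rot: [3.142, 0.0, -0.05]
force: [-0.3, -0.8, 0.0]
grip_width: 0.0853
finger_force: 0.0
```

```bash
python3 - <<'E'
from h import *
s=monitor.observe();print(s['clock'],s['qpos'].round(3),s['position'],s['tool_rot'])
p,d,P,K,T=cloud('wrist');save('w1.png',p);np.savez('w1.npz',p=p,P=P,K=K,T=T)
print(T.round(3))
E
```

```text
4.6833 [-0.504  0.625  0.981  1.608 -0.546  1.208 -1.031] [ 0.5959903  -0.11856118  0.29108567] [ 3.14159071e+00  4.08080522e-04 -5.01998394e-02]
[[-0.051 -0.952 -0.301  0.672]
 [-0.999  0.048  0.017 -0.121]
 [-0.002  0.301 -0.954  0.433]
 [ 0.     0.     0.     1.   ]]
```

View pics/w1.png

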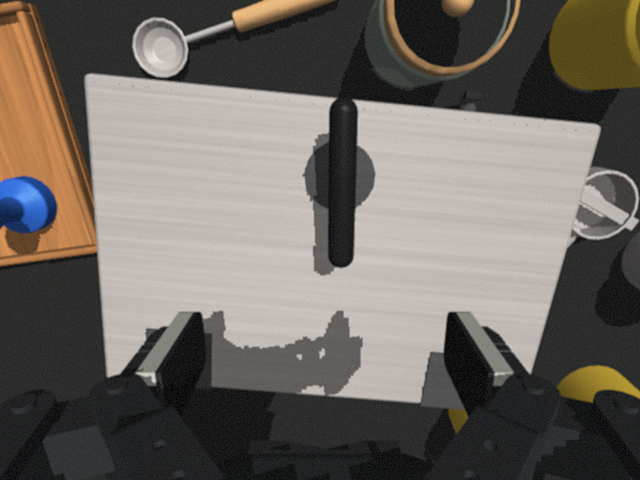

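The wrist view shows the bar running from (343,99) to (341,267), on a base at (340,175). The front lid corners are at (88,75) and (600,125).

```bash
python3 - <<'E'
from h import *
z=np.load('w1.npz');K,T,p,P=z['K'],z['T'],z['p'],z['P']
for e in [(343.5,99),(341,267)]: print('bar end',ray(K,T,*e,.196).round(4))
m=np.zeros((480,640),bool);m[95:272,322:362]=1
b=P[m&(P[...,2]>.185)&(p.max(-1)<90)];print(len(b),b[:,2].max(),np.percentile(b[:,2],95))
r=cv2.minAreaRect(b[:,:2].astype('f4')*1000);print(r)
lid=P[(P[...,2]>.14)&(P[...,2]<.165)];print('lid z',np.median(lid[:,2]))
print('post base',ray(K,T,340,175,.155))
a=ray(K,T,88,75,.153);c=ray(K,T,600,125,.153);print(a,c,'yaw',np.arctan2(a[0]-c[0],a[1]-c[1]),np.linalg.norm(a-c))
yaw=-np.arctan2(a[0]-c[0],a[1]-c[1]);x=np.array([np.cos(yaw),np.sin(yaw),0])
h=(a+c)/2-.235*x;print('hinge',h[:2],'tbar',(h+.185*x)[:2],'yaw',yaw)
E
```

```text
bar end [ 0.6757 -0.131   0.196 ]
bar end [ 0.5777 -0.1259  0.196 ]
4396 0.20419193697624355 0.20289987496308187
((627.8367309570312, -128.42234802246094), (15.921119689941406, 98.00879669189453), 86.66027069091797)
lid z 0.15243386251993993
post base [ 0.6278393  -0.12866392  0.155     ]
[0.69891165 0.02818871 0.153     ] [ 0.65169189 -0.29986086  0.153     ] yaw 0.1429590016873564 0.3314305808338894
hinge [ 0.44269906 -0.10235503] tbar [ 0.62581183 -0.12871245] yaw -0.1429590016873564
```

```bash
python3 -c "
from h import *
print(cmd([.599,-.127,.178],[np.pi,0,-.055]))"
```

```text
(array([0.036, 0.084, 1.129]), array([ 0.   ,  0.   , -0.002]))
```

Emit:
{"api": "apply_moves", "payload": {"linear": [[0.036, 0.084, 0.12], [0.036, 0.084, 0.24], [0.036, 0.084, 0.36], [0.036, 0.084, 0.48], [0.036, 0.084, 0.6]], "delta_rot": [[0, 0, 0], [0, 0, 0], [0, 0, 0], [0, 0, 0], [0, 0, 0]]}}

```text
clock: 5.15
position: [0.599, -0.1269, 0.2299]
tool_rot: [-3.141, 0.001, -0.044]
force: [0.8, 0.3, 0.5]
grip_width: 0.0857
finger_force: 0.0
```

Emit:
{"api": "apply_moves", "payload": {"linear": [[0, 0, 0.13], [0, 0, 0.27], [0, 0, 0.4], [0, 0, 0.53], [0, 0, 0.53]], "delta_rot": [[0, 0, 0], [0, 0, 0], [0, 0, 0], [0, 0, 0], [0, 0, 0]]}}

```text
clock: 5.57
position: [0.5984, -0.1267, 0.1756]
tool_rot: [-3.141, 0.003, -0.044]
force: [-0.7, -0.3, -0.8]
grip_width: 0.085
finger_force: 0.0
```

Emit:
{"api": "apply_moves", "payload": {"linear": [[0, 0, 0], [0, 0, 0], [0, 0, 0], [0, 0, 0], [0, 0, 0]], "delta_rot": [[0, 0, 0], [0, 0, 0], [0, 0, 0], [0, 0, 0], [0, 0, 0]], "gripper": -1, "force": 50}}

```text
clock: 5.98
position: [0.5995, -0.1272, 0.1788]
tool_rot: [-3.142, -0.001, -0.045]
force: [0.7, 0.1, -0.3]
grip_width: 0.0257
finger_force: 0.0
```

Emit:
{"api": "apply_moves", "payload": {"linear": [[0, 0, 0], [0, 0, 0], [0, 0, 0], [0, 0, 0], [0, 0, 0]], "delta_rot": [[0, 0, 0], [0, 0, 0], [0, 0, 0], [0, 0, 0], [0, 0, 0]]}}

```text
clock: 6.4
position: [0.5993, -0.1281, 0.1788]
tool_rot: [3.141, -0.001, -0.046]
force: [-2.2, -4.3, 5.1]
grip_width: 0.0144
finger_force: 48.8
```

Emit:
{"api": "apply_moves", "payload": {"linear": [[0.001, 0.021, 0], [0.003, 0.042, 0], [0.007, 0.063, 0], [0.013, 0.084, 0], [0.02, 0.104, 0]], "delta_rot": [[0, 0, -0.036], [0, 0, -0.073], [0, 0, -0.109], [0, 0, -0.145], [0, 0, -0.181]]}}

```text
clock: 6.82
position: [0.6006, -0.1388, 0.1788]
tool_rot: [3.141, 0.0, 0.337]
force: [-4.7, -4.9, 6.3]
grip_width: 0.0145
finger_force: 49.2
```

Emit:
{"api": "apply_moves", "payload": {"linear": [[0.001, 0.021, 0], [0.003, 0.042, 0], [0.007, 0.063, 0], [0.013, 0.084, 0], [0.02, 0.104, 0]], "delta_rot": [[0, 0, -0.036], [0, 0, -0.073], [0, 0, -0.109], [0, 0, -0.145], [0, 0, -0.181]]}}

```text
clock: 7.23
position: [0.6057, -0.1483, 0.1788]
tool_rot: [3.141, 0.001, 0.716]
force: [-4.7, -7.8, 6.5]
grip_width: 0.0141
finger_force: 48.9
```

Emit:
{"api": "apply_moves", "payload": {"linear": [[0.001, 0.021, 0], [0.003, 0.042, 0], [0.007, 0.063, 0], [0.013, 0.084, 0], [0.02, 0.104, 0]], "delta_rot": [[0, 0, -0.036], [0, 0, -0.073], [0, 0, -0.109], [0, 0, -0.145], [0, 0, -0.181]]}}

```text
clock: 7.65
position: [0.6141, -0.1552, 0.1788]
tool_rot: [3.141, 0.002, 1.095]
force: [-4.6, -9.3, 6.5]
grip_width: 0.0144
finger_force: 48.6
```

```bash
python3 -c "
from h import *
s=monitor.observe();print(s['force'],s['moment'],s['position'],s['tool_rot'],s['qpos'])"
```

```text
[-4.62555573 -9.34105912  6.46290893] [-1.71712406  0.91852282 -0.06418827] [ 0.61411285 -0.15520228  0.1788301 ] [3.14074935e+00 1.56007085e-03 1.09478903e+00] [-0.20850384  0.66300823  0.56672748  1.64834485 -0.41531985  0.95269314
  0.03038759]
```

Emit:
{"api": "apply_moves", "payload": {"linear": [[0.001, 0.019, 0], [0.003, 0.038, 0], [0.006, 0.057, 0], [0.01, 0.075, 0], [0.016, 0.093, 0]], "delta_rot": [[0, 0, -0.032], [0, 0, -0.065], [0, 0, -0.097], [0, 0, -0.13], [0, 0, -0.162]]}}

```text
clock: 8.07
position: [0.6233, -0.1583, 0.1788]
tool_rot: [3.141, 0.002, 1.434]
force: [-2.4, -9.5, 5.2]
grip_width: 0.0145
finger_force: 48.4
```

```bash
python3 -c "
from h import *
s=monitor.observe();print(s['force'],s['moment'],s['position'],s['tool_rot'])"
```

```text
[-2.35188313 -9.52672834  5.2384071 ] [-1.99314738  0.63405689 -0.00935144] [ 0.62325448 -0.15831289  0.17883479] [3.14092570e+00 2.14433977e-03 1.43375042e+00]
```

Emit:
{"api": "apply_moves", "payload": {"linear": [[0.001, 0.003, 0], [0.002, 0.006, 0], [0.003, 0.01, 0], [0.003, 0.014, 0], [0.003, 0.014, 0]], "delta_rot": [[0, 0, -0.005], [0, 0, -0.01], [0, 0, -0.018], [0, 0, -0.024], [0, 0, -0.024]]}}

```text
clock: 8.48
position: [0.624, -0.1584, 0.1788]
tool_rot: [-3.141, 0.002, 1.481]
force: [-6.4, -10.3, 7.2]
grip_width: 0.014
finger_force: 51.7
```

```bash
python3 - <<'E'
from h import *
s=monitor.observe();print(s['force'],s['moment'],s['position'],s['tool_rot'])
p,d,P,K,T=cloud('top')
A=cv2.resize(p[150:290,310:470],None,fx=4,fy=4,interpolation=2);p,d,P,K,T=cloud('wrist')
save('t2.png',p)
E
```

```text
[ -6.36340301 -10.27183915   7.23663005] [-2.06329257  1.44848343 -0.4045131 ] [ 0.62401453 -0.15842183  0.17878817] [-3.14101231e+00  2.05154337e-03  1.48056069e+00]
```

View pics/t2.png

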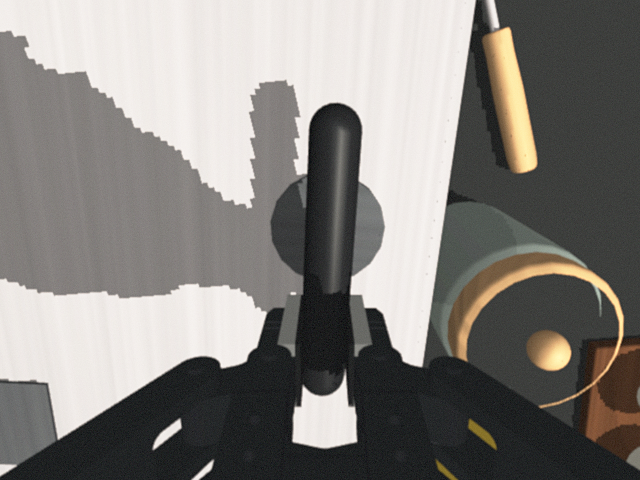

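The wrist view shows the bar running from (335,105) to (326,385) inside the fingers, and the front lid edge running from (475,0) to (420,370). I'll check that they are parallel.

```bash
python3 - <<'E'
from h import *
K,T=cam('wrist')
f=lambda a,b,z:np.arctan2(*(ray(K,T,*a,z)-ray(K,T,*b,z))[1::-1])
print('edge',f((475,0),(420,370),.153),'bar',f((336,115),(327,290),.1955))
a,b=ray(K,T,475,0,.153),ray(K,T,420,370,.153);print(a,b)
E
```

```text
edge 1.4217671033320016 bar 1.4342914376095375
[ 0.68779757 -0.04838666  0.153     ] [ 0.66466729 -0.20244224  0.153     ]
```

The bar is parallel to the hinge, so the latch is at its stop. Next I relax the over-turn and work out the arc for the lift.

Emit:
{"api": "apply_moves", "payload": {"linear": [[0, 0, 0], [0, 0, 0], [0, 0, 0], [0, 0, 0], [0, 0, 0]], "delta_rot": [[0, 0, 0.005], [0, 0, 0.01], [0, 0, 0.015], [0, 0, 0.018], [0, 0, 0.018]]}}

```text
clock: 9.0
position: [0.6239, -0.1584, 0.1788]
tool_rot: [-3.141, 0.002, 1.442]
force: [-8.4, -9.6, 9.0]
grip_width: 0.0145
finger_force: 48.3
```

```bash
python3 - <<'E'
from h import *
s=monitor.observe();print(s['force'],s['moment'],s['position'],s['tool_rot'])
f=lambda d:np.array([185*np.cos(d)-65*np.sin(d),-(185*np.sin(d)+65*np.cos(d))])/100
for a in range(0,60,15):
    print(a,[(f(np.radians(a+k))-f(np.radians(a))).round(3).tolist() for k in (3,6,9,12,15)])
E
```

```text
[-8.38693822 -9.55070716  8.96107677] [-2.11044771  1.70467196  0.09263103] [ 0.62390033 -0.15843793  0.17878967] [-3.14088168e+00  2.37798492e-03  1.44226122e+00]
0 [[-0.037, -0.096], [-0.078, -0.19], [-0.124, -0.281], [-0.176, -0.37], [-0.231, -0.457]]
15 [[-0.06, -0.083], [-0.125, -0.163], [-0.193, -0.24], [-0.265, -0.312], [-0.342, -0.381]]
30 [[-0.08, -0.065], [-0.163, -0.125], [-0.248, -0.181], [-0.337, -0.233], [-0.429, -0.28]]
45 [[-0.094, -0.042], [-0.189, -0.079], [-0.287, -0.111], [-0.386, -0.138], [-0.486, -0.159]]
```

Emit:
{"api": "apply_moves", "payload": {"linear": [[0, -0.037, -0.096], [0, -0.078, -0.19], [0, -0.124, -0.281], [0, -0.176, -0.37], [0, -0.231, -0.457]], "delta_rot": [[0, 0, 0], [0, 0, 0], [0, 0, 0], [0, 0, 0], [0, 0, 0]]}}

```text
clock: 9.42
position: [0.6021, -0.1549, 0.2246]
tool_rot: [3.14, 0.002, 1.443]
force: [2.2, -9.8, -2.3]
grip_width: 0.0141
finger_force: 49.1
```

Low force, and the lid is rising (or the bar would show it).

Emit:
{"api": "apply_moves", "payload": {"linear": [[0, -0.06, -0.083], [0, -0.125, -0.163], [0, -0.193, -0.24], [0, -0.265, -0.312], [0, -0.342, -0.381]], "delta_rot": [[0, 0, 0], [0, 0, 0], [0, 0, 0], [0, 0, 0], [0, 0, 0]]}}

```text
clock: 9.83
position: [0.5696, -0.1503, 0.2637]
tool_rot: [3.136, 0.002, 1.443]
force: [10.9, -7.6, 6.1]
grip_width: 0.014
finger_force: 49.3
```

```bash
cat > ang.py <<'E'
from h import *
s=monitor.observe();print(s['force'],s['moment'],s['position'],s['tool_rot'],s['qpos'].round(3))
yaw=-.14;e=np.array([np.cos(yaw),np.sin(yaw),0]);n=np.array([-e[1],e[0],0]);H=np.array([.4435,-.1025,.13])
for c in('top','scene'):
    p,d,P,K,T=cloud(c)
    q=P.reshape(-1,3)-H;C=p.reshape(-1,3);x,y,z=q@e,q@n,q[:,2]
    br=(C.min(1)>110)&(C.max(1)-C.min(1)<40)&(abs(y)<.165)&(z>.03)&(z<.25)&(x>-.02)&(x<.25)
    r=np.hypot(x,z);m=br&(r>.05)&(r<.24)
    pts=np.stack([x[m],z[m]],1);best=(0,)
    for a in np.arange(5,85,.5):
        t=np.radians(a);h=-pts[:,0]*np.sin(t)+pts[:,1]*np.cos(t)
        k=(abs(h-.023)<.003).sum()
        if k>best[0]: best=(k,a,'top face')
        k=(abs(h-.001)<.003).sum()
        if k>best[0]: best=(k,a,'underside')
    print(c,m.sum(),best)
    save(f"ang_{c}_{s['clock']:.2f}.png",p)
E
python3 ang.py
```

```text
[10.89886063 -7.60595939  6.05887431] [-1.68260354 -2.64555458 -0.37155271] [ 0.5695713  -0.15032668  0.26365431] [3.13626366e+00 1.60097563e-03 1.44340853e+00] [-0.211  0.476  0.53   1.686 -0.27   1.047  0.278]
top 3641 (np.int64(2166), np.float64(28.5), 'top face')
scene 2297 (np.int64(1924), np.float64(29.0), 'top face')
```

Emit:
{"api": "apply_moves", "payload": {"linear": [[0, -0.08, -0.065], [0, -0.163, -0.125], [0, -0.248, -0.181], [0, -0.337, -0.233], [0, -0.429, -0.28]], "delta_rot": [[0, 0, 0], [0, 0, 0], [0, 0, 0], [0, 0, 0], [0, 0, 0]], "force": 35}}

```text
clock: 10.35
position: [0.5282, -0.1447, 0.2927]
tool_rot: [3.133, 0.001, 1.444]
force: [13.4, -5.6, 19.0]
grip_width: 0.0144
finger_force: 52.1
```

```bash
python3 ang.py
```

```text
[13.44945339 -5.60768114 18.95607796] [-1.08729421 -3.34326829 -0.66136038] [ 0.52822532 -0.14467612  0.29266362] [3.13286837e+00 8.45203685e-04 1.44353817e+00] [-0.254  0.371  0.555  1.758 -0.221  1.065  0.25 ]
top 3158 (np.int64(2117), np.float64(43.0), 'top face')
scene 1303 (np.int64(901), np.float64(43.5), 'top face')
```

```bash
python3 - <<'E'
from h import *
p,d,P,K,T=cloud('wrist');q,*_=cloud('scene')
B=cv2.resize(q[120:300,210:380],(453,480),interpolation=2)
save('w3.png',cv2.resize(np.hstack([p,B]),(800,351),interpolation=cv2.INTER_AREA))
E
```

```text
(no output)
```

View pics/w3.png

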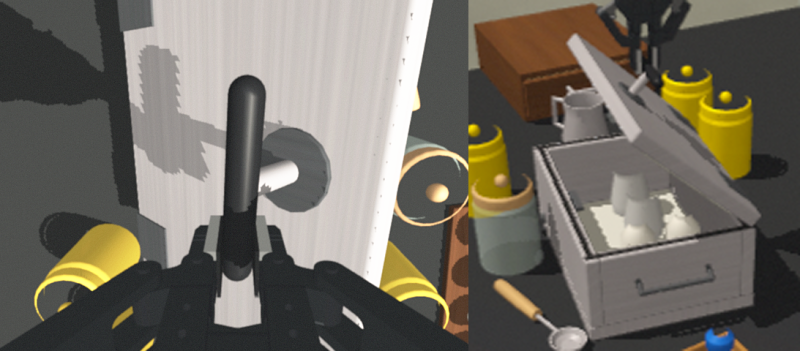

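The wrist view shows the bar held in the fingers, with the post (270,180) clear of the pads and the lid behind it. The scene crop shows the lid open about 45°. I'll relieve the radial strain a little and watch the force.

Emit:
{"api": "apply_moves", "payload": {"linear": [[0, 0.005, -0.01], [0, 0.01, -0.02], [0, 0.012, -0.025], [0, 0.012, -0.025], [0, 0.012, -0.025]], "delta_rot": [[0, 0, 0], [0, 0, 0], [0, 0, 0], [0, 0, 0], [0, 0, 0]]}}

```text
clock: 10.97
position: [0.528, -0.1446, 0.2937]
tool_rot: [3.138, 0.001, 1.444]
force: [6.8, -5.6, 6.6]
grip_width: 0.0141
finger_force: 48.6
```

```bash
python3 ang.py
```

```text
[ 6.75236337 -5.61964565  6.60542323] [-1.28106045 -1.50912952 -0.30839916] [ 0.52803691 -0.14458879  0.29368108] [3.13752723e+00 8.57916589e-04 1.44367385e+00] [-0.253  0.373  0.556  1.754 -0.22   1.073  0.249]
top 3123 (np.int64(2097), np.float64(43.0), 'top face')
scene 1342 (np.int64(966), np.float64(43.0), 'top face')
```

Emit:
{"api": "apply_moves", "payload": {"linear": [[0, -0.109, -0.053], [0, -0.221, -0.1], [0, -0.336, -0.139], [0, -0.453, -0.172], [0, -0.453, -0.172]], "delta_rot": [[0, 0, 0], [0, 0, 0], [0, 0, 0], [0, 0, 0], [0, 0, 0]]}}

```text
clock: 11.48
position: [0.4821, -0.138, 0.3118]
tool_rot: [3.137, -0.001, 1.444]
force: [5.0, -3.6, 10.8]
grip_width: 0.0144
finger_force: 47.0
```

```bash
cat >> ang.py <<'E'
    t=np.radians(best[1]);h=-pts[:,0]*np.sin(t)+pts[:,1]*np.cos(t);off=.023 if best[2]=='top face' else .001
    g=q[m][abs(h-off)<.008]
    for _ in range(4):
        c0=g.mean(0);nn=np.linalg.svd(g-c0,full_matrices=False)[2][2];nn*=np.sign(nn[2])
        g=g[abs((g-c0)@nn)<.003]
    print('  free fit',len(g),'angle',np.degrees(np.arctan2(-nn@e,nn[2])),'ny',nn@n,'offset of plane from hinge',c0@nn)
E
python3 ang.py
```

```text
[ 5.03660605 -3.6456021  10.77297977] [-0.57102339 -1.39829018 -0.45849676] [ 0.48206987 -0.13795456  0.31178715] [ 3.13661148e+00 -1.46873355e-03  1.44369016e+00] [-0.299  0.266  0.575  1.839 -0.165  1.079  0.211]
top 2562 (np.int64(1875), np.float64(57.5), 'top face')
  free fit 1872 angle 57.937142756666155 ny 0.0031590915166451283 offset of plane from hinge 0.021767408086657197
scene 701 (np.int64(141), np.float64(56.0), 'underside')
  free fit 166 angle 58.17428688150808 ny 0.003840487681457288 offset of plane from hinge -0.005425461127143311
```

Emit:
{"api": "apply_moves", "payload": {"linear": [[0, -0.02, -0.008], [0, -0.04, -0.016], [0, -0.065, -0.025], [0, -0.065, -0.025], [0, -0.065, -0.025]], "delta_rot": [[0, 0, 0], [0, 0, 0], [0, 0, 0], [0, 0, 0], [0, 0, 0]]}}

```text
clock: 12.0
position: [0.4764, -0.1372, 0.3133]
tool_rot: [3.138, -0.001, 1.444]
force: [3.2, -0.6, 9.0]
grip_width: 0.0144
finger_force: 46.2
```

```bash
python3 ang.py; python3 ang.py; python3 -c "
from h import *
p,*_=cloud('wrist');q,*_=cloud('scene')
B=cv2.resize(q[80:360,120:400],(480,480),interpolation=2)
save('w4.png',cv2.resize(np.hstack([p,B]),(800,343),interpolation=cv2.INTER_AREA))"
```

```text
[ 3.24815074 -0.58332473  8.99034075] [-0.10566199 -1.08061241 -0.38768816] [ 0.47642106 -0.13720026  0.31334675] [ 3.13815909e+00 -5.47605152e-04  1.44417332e+00] [-0.305  0.254  0.577  1.849 -0.157  1.08   0.204]
top 2459 (np.int64(1770), np.float64(59.0), 'top face')
  free fit 1766 angle 59.60700466318583 ny 0.001958569615523458 offset of plane from hinge 0.021785730681545254
scene 755 (np.int64(154), np.float64(58.0), 'underside')
  free fit 188 angle 62.130478717160535 ny -0.007429308512690854 offset of plane from hinge -0.011715571299699844
[ 4.19495816 -0.59242007  9.38849084] [-0.10469264 -1.1209399  -0.37965616] [ 0.47648405 -0.13722678  0.31331601] [ 3.13817482e+00 -4.47878025e-04  1.44417179e+00] [-0.305  0.254  0.577  1.849 -0.157  1.08   0.204]
top 2482 (np.int64(1807), np.float64(59.0), 'top face')
  free fit 1816 angle 59.66775879323458 ny 0.00457327116763674 offset of plane from hinge 0.021784929772099337
scene 765 (np.int64(157), np.float64(58.0), 'underside')
  free fit 187 angle 61.92588738509435 ny -0.007354623052044132 offset of plane from hinge -0.01108849464350021
```

View pics/w4.png

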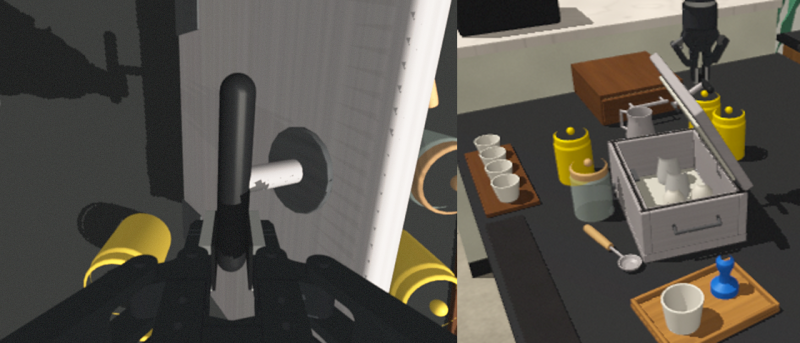

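The wrist view shows the bar still between the pads, with the post and lid clear of the fingers. The scene view shows the lid standing open at about 60° and the bystanders in place. One small nudge and a settling check remain.

Emit:
{"api": "apply_moves", "payload": {"linear": [[0, -0.007, 0], [0, -0.015, 0], [0, -0.015, 0], [0, -0.015, 0], [0, -0.015, 0]], "delta_rot": [[0, 0, 0], [0, 0, 0], [0, 0, 0], [0, 0, 0], [0, 0, 0]]}}

```text
clock: 12.72
position: [0.4753, -0.1371, 0.3135]
tool_rot: [3.137, -0.0, 1.444]
force: [5.0, -0.5, 11.3]
grip_width: 0.0142
finger_force: 46.4
```

Emit:
{"api": "apply_moves", "payload": {"linear": [[0, 0, 0], [0, 0, 0], [0, 0, 0], [0, 0, 0], [0, 0, 0]], "delta_rot": [[0, 0, 0], [0, 0, 0], [0, 0, 0], [0, 0, 0], [0, 0, 0]]}}

```text
clock: 13.13
position: [0.4753, -0.137, 0.3135]
tool_rot: [3.137, -0.001, 1.444]
force: [4.9, -0.3, 9.6]
grip_width: 0.0143
finger_force: 46.4
```

```bash
python3 ang.py
```

```text
[ 4.93600102 -0.3115004   9.63434235] [-0.08034157 -1.40843554 -0.39426412] [ 0.47530423 -0.13703629  0.31350186] [ 3.13746553e+00 -5.19915001e-04  1.44420233e+00] [-0.306  0.251  0.577  1.852 -0.155  1.079  0.203]
top 2444 (np.int64(1773), np.float64(59.5), 'top face')
  free fit 1755 angle 60.03610646817778 ny 0.0034060144149350826 offset of plane from hinge 0.02167020203143175
scene 767 (np.int64(156), np.float64(58.0), 'underside')
  free fit 187 angle 60.58970056439002 ny -0.00015853385608281944 offset of plane from hinge -0.006505812324020751
```

The lid is at 60° and steady, and the fingers are still holding it.

```bash
python3 -c "
from h import *
print(workorder.job_done())"
```

```text
the job is handed in; nothing more can be done
None
```

The T-handle is turned anticlockwise to its stop, and the fingers are holding the lid open at about 60° by camera measurement. Nothing else on the bench looked moved, and I handed the job in at about 13 s of the 42 s allowed.

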